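Set the glass tealight holders into their wells

TASK

Slide the two blue glass tealight holders across the wooden tray, without lifting them, so that each drops into the round well cut to its own diameter and sits flat on the bottom of it. They are glass: push and press gently (they would chip under some 30 N), never stand one on edge, and leave the lotion bottle, the stone ball and the green dish where they are.

Things in the scene. Friction and masses are not known exactly. Their poses are not given: they have to be found in the camera images.
- tray: Fixed wooden tray, 347 x 500 x 18 mm, turned a little. Origin: underside, 170 mm behind its front edge; x away from the robot, z up. Holders start side by side on its light front strip (x -170 to 0 mm, top 18 mm up). Behind lies a darker board, top 17.5 mm up, with four round wells in a row along y, growing with y. The board is stiff and stays where it is, but how far back it sits varies by 15 mm either way and is not reported: look or feel.
- well0 (a point): Nominal centre of the mouth of the smallest well, 89 mm across, 10 mm deep, at x 80, y -187.5 mm in the tray, at the board's top face. Fits neither holder. The true well lies up to 15 mm nearer or farther along the tray's x (the same for all four); its y is exact.
- well1 (a point): Nominal centre of the mouth of the second well, 101 mm across, 10 mm deep, at x 80, y -80.5 mm in the tray, at the board's top face. Cut for the smaller holder (3 mm play). The true well lies up to 15 mm nearer or farther along the tray's x (the same for all four); its y is exact.
- well2 (a point): Nominal centre of the mouth of the third well, 113 mm across, 10 mm deep, at x 80, y +38.5 mm in the tray, at the board's top face. Cut for the larger holder (3 mm play). The true well lies up to 15 mm nearer or farther along the tray's x (the same for all four); its y is exact.
- well3 (a point): Nominal centre of the mouth of the largest well, 125 mm across, 10 mm deep, at x 80, y +169.5 mm in the tray, at the board's top face. Too big for both. The true well lies up to 15 mm nearer or farther along the tray's x (the same for all four); its y is exact.
- glass_small_mid (a point): Centre (half-way up) of the smaller blue glass holder: upright cylinder 98 mm across, 45 mm high, flat top (the wick is only for show), 0.3 to 0.6 kg; z up. Too wide to grip: push it low on its side; it drags with 1 to 8 N. This point is 22.5 mm above the front strip when standing on it, 12 mm above it when seated. A holder slid over a well larger than itself falls in. It may hang tilted in its well until pushed or pressed home.
- glass_large_mid (a point): Centre (half-way up) of the larger blue glass holder, 110 mm across, 45 mm high, 0.35 to 0.7 kg; otherwise like the smaller one. Which of the two stands on the left varies.
- lotion: White lotion bottle, 48 mm in diameter, 130 mm high, loose on the table to the left of the tray; origin at the centre of its underside. Leave it.
- stone_ball: Grey stone ball with a flat foot, 80 mm in diameter, 70 mm high, loose on the table to the right of the tray; origin at the centre of its underside. Leave it.
- dish: Shallow green ceramic dish, 80 mm across, 20 mm high, loose on the table in front of the right end of the tray; origin at the centre of its underside. Leave it.
There are look-alikes about, which are no part of the job. What is shaped like the part that bears glass_small_mid but orange or turquoise is not meant.

How it is judged:
At the end, for the whole second after the job is handed in: The smaller holder lies in the second well and the larger in the third: within 21 mm of the nominal centre of its well and fully down to within 2.5 mm (possible only inside the well), level within 0.03 rad and at rest (horizontal distance between glass_small_mid and well1 below 0.021 m and z of glass_small_mid in the frame of well1 below 0.015 m and angle between each of glass_small_mid, glass_large_mid's own z axis and vertical below 0.03 rad and linear speed of each of glass_small, glass_large below 0.01 m/s and horizontal distance between glass_large_mid and well2 below 0.021 m and z of glass_large_mid in the frame of well2 below 0.015 m); the robot touches nothing.
It fails at once if a glass holder is lifted more than 20 mm off the tray (z of any of glass_small_mid, glass_large_mid in the frame of tray above 0.0605 m).
It fails at once if a glass holder is pushed or pressed with more than 30 N (contact force between any of the fingers, the arm and glass_small above 30 N or contact force between any of the fingers, the arm and glass_large above 30 N).
It fails at once if a glass holder is tipped on edge (over 0.5 rad) (angle between any of glass_small_mid, glass_large_mid's own z axis and vertical above 0.5 rad).
It fails at once if the lotion bottle, stone ball or dish is moved more than 20 mm (distance of any of lotion, stone_ball, dish from where it was at the start of the episode above 0.02 m).
It also fails if it takes over 72 s, if anything falls off the work surface, if the arm or the gripper's body presses on something with over 40 N, if the wrist force passes 120 N, or if a joint passes its speed limit or range.

ROBOT

A 6-joint arm with a two-finger parallel gripper is mounted at the origin on the work surface. World frame = base frame: x ahead of the robot, y to its left, z up, the work surface at z = 0. Lengths are in m, angles in rad, forces in N, time in s.
With the tool pointing down it reaches from about 0.4 to 0.925 m from the base axis. Payload 12.5 kg.
Tool frame: the origin (TCP) lies midway between the tips of the shut fingers; the grasp point (between the pads) lies 19 mm behind it (bot.grip_depth is the distance from the TCP to the grasp point, in m); z points along the fingers, y is the line along which they close (so a half turn about z gives the same grasp; the last joint's range is limited). The gripper opens to 95 mm and grips with 3 to 60 N. Pads are 20 mm wide; open, the fingers measure 119 mm over their backs; the gripper's body (75 mm by 180 mm) begins 59 mm behind the grasp point.
Start: joints at [1.077, 0.491, 1.559, -0, 1.092, -0.106], TCP at [0.236, 0.579, 0.215] pointing down, gripper open.
Joint ranges: [-3.1, 3.1], [-0.84, 2.19], [0.05, 2.79], [-1.13, 4.28], [0.06, 2.93], [-2.69, 2.69]. Speed limits (rad/s): [2.22, 2.22, 2.79, 3.14, 3.14, 3.14].

INTERFACE

Orientations are given as a unit quaternion [w, x, y, z].
In Python, from cell import bot, optics, nets gives the robot as it stands.
- The arm moves only by the tool send_rows, never from a script. Its argument "increments" is a list that holds one entry, the list of rows, each a list of 7 numbers: the shift along the world's x, y, z scaled (see below), then the turn, a rotation vector about the world's x, y, z scaled (see below), then the closure, from -1 (fully open) to 1 (shut), so that 0 is half open. In form: [[[x, y, z, wx, wy, wz, grip], ...]]. A call has 1 to 5 rows; each row is the pose to reach, as a shift and turn from the pose commanded when the call began; what a row does not reach only later rows make up. The controller multiplies each number of a shift by 750 mm and each number of a turn by 120 degrees. A row lasts 1/8 s, in which the tool goes at most 62.5 mm and 10.7 degrees, less where a joint would pass 70% of its speed; a pose out of reach is approached as far as the arm can. A call with a number of a shift or a turn outside -1 to 1 is refused whole. A call with a gripper value outside its range is refused whole. The fingers move at their own pace and stop on an object; "force" is the grip in N (left out, the last holds). Time passes only in rows, so rows that repeat a pose let the fingers close. It gives the time, the measured TCP pose, the force, the opening and the grip force at its end, in the units of the state.
- bot.sense(): the state, without advancing time (a new reading comes with each control period).
- optics.grab_frame(name): name is "scene" or "top" or "wrist"; returns a dict with "image" (420x560x3 uint8, red, green, blue), "depth" (420x560 float32, m along the optical axis (not along the pixel's ray), 0 where there is no reading), "fx", "fy", "cx", "cy" (pixels), "origin" and "attitude" of the camera in the world. Camera axes: x right, y down, z forward; pixel columns grow to the right and rows downward; lengths in m; the calibration is good to about 2 mm. A picture is of the moment at which its call begins.
- bot.job_done(): hands the job in; it is judged then, once.
Trained networks look in a picture, given as the dict that the camera call returned (one of the last four; its "shot" number tells which), for a name from the list of things; names that differ only in an ending like _2 or _b are one class to them, and where a whole thing is asked for, a point or a joint stands for the part that bears it (a point fixed in the world has none). Each returns a list of dicts, best first, with "conf" (0 to 1); they miss things now and then, are a little off and sometimes report something else, mostly with a low value. They report only what shows in the picture. A call takes as long as a camera call. They do not tell look-alikes from the thing itself.
- nets.look_for(picture, query): "uv" ([column, row] in pixels, amid what is visible of it).
- nets.mark_of(picture, query): "uv" ([column, row] in pixels: a listed point, or the origin of a listed thing).
The state is a dict: "t": time; "joint_positions": joint angles; "qvel": joint speeds; "effort": joint torques, N m; "position": TCP position; "tcp_rot": TCP orientation; "contact_force": force on the tool from outside, world axes, zero at the start; "wrist_torque": the same for the moment, N m; "grip_width": finger opening in m; "gripper_force": force on a finger pad.
Only numpy, scipy, OpenCV 4.12 (cv2) and the standard library are available. Lean on these libraries where they do the work, as an engineer would, in place of code of your own. Each camera call takes 0.05 s, during which the arm holds its last target. There are 200 camera calls.

## Working session

There is one attempt and no reset: what is moved stays moved. The work goes in short steps, Python scripts to look and compute and a tool call to move; the robot and the scene stay as the last step left them, time stands still between calls to the robot, and variables do not carry over. Pictures are saved under pics/ and viewed, at most 10 in all, crops included, and the job is handed in when it is done.

Besides the shell and the picture viewer there is one more tool, called after ">>>" as name([rows], argument=value, ...), one row to a line, values as JSON. send_rows: Moves the arm, as the interface text tells. Its arguments: {"type":"object","properties":{"increments":{"type":"array","items":{"type":"array","items":{"type":"array","items":{"type":"number"}}}},"force":{"type":"number"}},"required":["increments"]}

```bash
mkdir -p pics
cat > h.py <<'E'
import numpy as np, cv2
from cell import bot, optics, nets
from scipy.spatial.transform import Rotation as R
def rot(p):
    a=np.array(p["attitude"],float)
    return a if a.shape==(3,3) else R.from_quat(a[[1,2,3,0]]).as_matrix()
def ray(p,uv): return rot(p)@np.array([(uv[0]-p["cx"])/p["fx"],(uv[1]-p["cy"])/p["fy"],1.])
def at_z(p,uv,z):
    d=ray(p,uv);o=np.array(p["origin"]);return o+d*(z-o[2])/d[2]
def cloud(p):
    v,u=np.mgrid[:420,:560];d=p["depth"]
    c=np.stack([(u-p["cx"])/p["fx"]*d,(v-p["cy"])/p["fy"]*d,d],-1)
    return c@rot(p).T+np.array(p["origin"])
def proj(p,X):
    c=rot(p).T@(np.array(X)-np.array(p["origin"]));return c[0]/c[2]*p["fx"]+p["cx"],c[1]/c[2]*p["fy"]+p["cy"]
def save(p,n): cv2.imwrite("pics/"+n,cv2.cvtColor(p["image"],cv2.COLOR_RGB2BGR))
E
python3 - <<'E'
from h import *
for n in ["top","scene"]:
    p=optics.grab_frame(n);save(p,n+"0.png")
    print(n,p["origin"],p["attitude"])
    for q in ["tray","well0","well1","well2","well3","glass_small_mid","glass_large_mid","lotion","stone_ball","dish"]:
        r=nets.mark_of(p,q)
        print(q,[(np.round(x["uv"],1).tolist(),round(x["conf"],2),at_z(p,x["uv"],.04 if 'glass' in q else .0175 if 'well' in q else 0)[:2].round(3).tolist()) for x in r[:4]])
print(bot.sense()["t"])
E
```

```text
top [0.32992247 0.00679279 1.31197961] [-0.05087543  0.71057045 -0.69993894  0.05086065]
tray [([294.7, 189.6], 0.82, [0.581, -0.057])]
well0 [([244.2, 157.4], 0.93, [0.671, 0.092]), ([283.1, 156.7], 0.74, [0.675, -0.022]), ([326.8, 164.1], 0.69, [0.655, -0.149]), ([361.6, 173.0], 0.64, [0.63, -0.25])]
well1 [([244.2, 157.4], 0.93, [0.671, 0.092]), ([283.1, 156.7], 0.74, [0.675, -0.022]), ([326.8, 164.1], 0.69, [0.655, -0.149]), ([361.6, 173.0], 0.64, [0.63, -0.25])]
well2 [([244.2, 157.4], 0.93, [0.671, 0.092]), ([283.1, 156.7], 0.74, [0.675, -0.022]), ([326.8, 164.1], 0.69, [0.655, -0.149]), ([361.6, 173.0], 0.64, [0.63, -0.25])]
well3 [([244.2, 157.4], 0.93, [0.671, 0.092]), ([283.1, 156.7], 0.74, [0.675, -0.022]), ([326.8, 164.1], 0.69, [0.655, -0.149]), ([361.6, 173.0], 0.64, [0.63, -0.25])]
glass_small_mid [([415.8, 172.7], 0.98, [0.628, -0.4]), ([354.1, 287.2], 0.9, [0.303, -0.221]), ([431.2, 227.8], 0.68, [0.471, -0.439]), ([341.9, 224.0], 0.63, [0.477, -0.188])]
glass_large_mid [([245.6, 211.8], 0.66, [0.508, 0.083])]
lotion [([125.9, 224.8], 0.92, [0.47, 0.43]), ([294.6, 19
[... 715 characters left out ...]
69, [0.68, 0.098]), ([325.8, 245.5], 0.68, [0.664, -0.018]), ([267.0, 296.1], 0.57, [0.637, -0.243])]
well3 [([296.6, 270.2], 0.92, [0.649, -0.135]), ([352.0, 224.2], 0.69, [0.68, 0.098]), ([325.8, 245.5], 0.68, [0.664, -0.018]), ([267.0, 296.1], 0.57, [0.637, -0.243])]
glass_small_mid [([173.3, 227.5], 0.83, [0.303, -0.225]), ([228.6, 246.9], 0.76, [0.473, -0.191]), ([218.4, 345.8], 0.71, [0.643, -0.415])]
glass_large_mid [([298.3, 192.0], 0.95, [0.491, 0.106])]
lotion [([346.3, 153.5], 0.78, [0.478, 0.435])]
stone_ball [([160.8, 320.7], 0.86, [0.475, -0.43])]
dish [([149.4, 270.9], 0.59, [0.338, -0.347]), ([228.0, 247.8], 0.58, [0.446, -0.167]), ([291.0, 245.1], 0.44, [0.578, -0.057])]
1.1
```

View pics/top0.png

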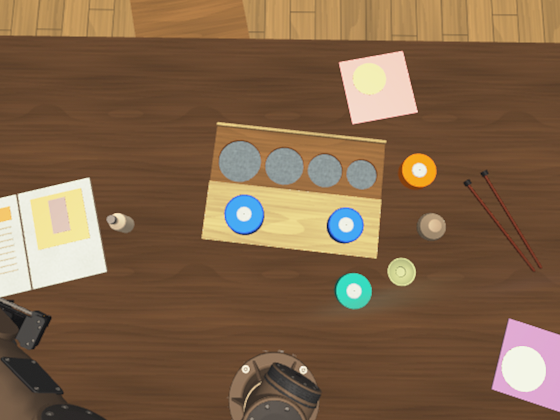

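View pics/scene0.png

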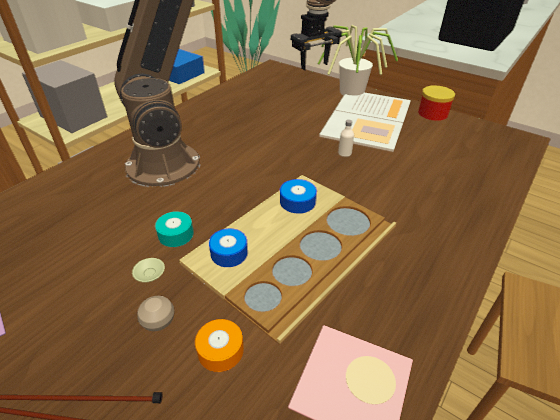

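The top view shows blue large at (245,214) and blue small at (346,225). The look-alikes are turquoise (354,291) and orange (419,170), so the two blue ones are the targets. The wells run from smallest on the right (361,174) to largest on the left (240,161), so the targets are well1 at (325,170) and well2 at (284,166).

Run:
```python
from h import *
p=optics.grab_frame("top");C=cloud(p);im=p["image"]
hsv=cv2.cvtColor(im,cv2.COLOR_RGB2HSV)
blue=cv2.inRange(hsv,(98,120,60),(125,255,255))
gray=((hsv[...,1]<60)&(hsv[...,2]>60)).astype(np.uint8)*255
v,u=np.mgrid[:420,:560]; box=(u>200)&(u<392)&(v>120)&(v<260)
for nm,m in(("blue",blue),("gray",gray)):
    m=np.where(box,m,0).astype(np.uint8)
    for c in cv2.findContours(m,cv2.RETR_EXTERNAL,cv2.CHAIN_APPROX_NONE)[0]:
        if cv2.contourArea(c)<300: continue
        mk=cv2.drawContours(np.zeros_like(m),[c],-1,255,-1)>0
        (e,ax,_)=cv2.fitEllipse(c)
        z=np.median(C[mk][:,2]); X=C[mk]; 
        if nm=="blue":
            t=X[X[:,2]>.055]; 
        else: t=X[X[:,2]<.0125]
        if len(t)<20:t=X
        (cc,r)=cv2.minEnclosingCircle(t[:,:2].astype(np.float32))
        print(nm,np.round(e,1),np.round(ax,1),"z",z.round(4),"mean",t.mean(0).round(4),"circ",np.round(cc,4),round(r,4),"ray",at_z(p,e,.0075 if nm=="gray" else .05).round(4))
T=(C[...,2]>.01)&(C[...,2]<.03)&box
r=cv2.minAreaRect(C[T][:,:2].astype(np.float32));print("tray",r, cv2.boxPoints(r).round(3).tolist())
cv2.imwrite("pics/crop.png",cv2.resize(cv2.cvtColor(im[115:300,195:440],cv2.COLOR_RGB2BGR),None,fx=3,fy=3,interpolation=2))
s=bot.sense();print(s["tcp_rot"],R.from_quat(np.array(s["tcp_rot"])[[1,2,3,0]]).as_matrix().round(3).tolist(),s["position"],s["t"],s["contact_force"])
```

```text
blue [344.8 225. ] [34.  35.2] z 0.0645 mean [ 0.4727 -0.1933  0.0699] circ [ 0.4182 -0.1117] 0.1478 ray [ 0.4735 -0.1949  0.05  ]
blue [243.8 214.2] [38.  38.6] z 0.0637 mean [0.4975 0.0852 0.0733] circ [0.4368 0.0622] 0.1205 ray [0.4998 0.0868 0.05  ]
gray [361.1 174.2] [28.  29.3] z 0.0093 mean [ 0.6291 -0.2504  0.0086] circ [ 0.6299 -0.2514] 0.044 ray [ 0.6287 -0.2505  0.0075]
gray [324.5 170.2] [32.  33.4] z 0.0089 mean [ 0.6393 -0.144   0.0084] circ [ 0.6393 -0.1439] 0.0495 ray [ 0.6389 -0.1436  0.0075]
gray [283.9 165.9] [36.2 37.4] z 0.0085 mean [ 0.6507 -0.025   0.0081] circ [ 0.6506 -0.0248] 0.0561 ray [ 0.65   -0.0245  0.0075]
gray [239.4 161. ] [40.  41.4] z 0.0082 mean [0.6635 0.1057 0.0078] circ [0.6627 0.1056] 0.0621 ray [0.6627 0.1063 0.0075]
tray ((0.6070935726165771, -0.06020405888557434), (0.5013863444328308, 0.3964083194732666), 84.45069122314453) [[0.38600000739097595, -0.29100000858306885], [0.7799999713897705, -0.32899999618530273], [0.8289999961853027, 0.17000000178813934], [0.4339999854564667, 0.20800000429153442]]
[3.22463068e-05 1.92678880e-01 9.81261864e-01 5.40997726e-05] [[-0.926, 0.378, 0.0], [0.378, 0.926, 0.0], [-0.0, 0.0, -1.0]] [0.23634325 0.57861186 0.21466806] 1.15 [-0.3374146  -0.19946495 -0.32105614]
```

View pics/crop.png

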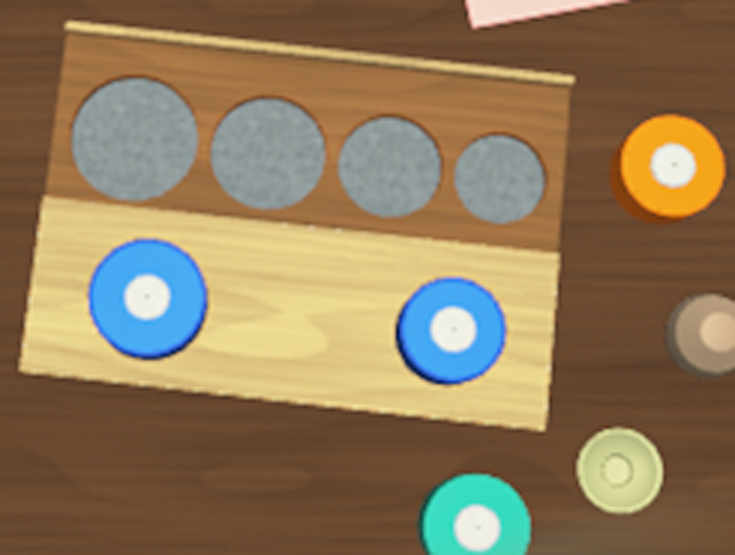

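>>> send_rows([
  [[0.157,-0.357,0,0,0,-0.115,-0.263],[0.157,-0.357,0,0,0,-0.115,-0.263],[0.157,-0.357,0,0,0,-0.115,-0.263],[0.157,-0.357,0,0,0,-0.115,-0.263],[0.157,-0.357,0,0,0,-0.115,-0.263]],
])

```text
t: 1.78
position: [0.3547, 0.3088, 0.2149]
tcp_rot: [0.0, 0.31, 0.951, 0.0]
contact_force: [-0.5, 0.3, 0.9]
grip_width: 0.0608
gripper_force: 0.0
```

>>> send_rows([
  [[0.103,-0.235,-0.1,0,0,0,-0.263],[0.103,-0.235,-0.1,0,0,0,-0.263],[0.103,-0.235,-0.15,0,0,0,-0.263],[0.103,-0.235,-0.2,0,0,0,-0.263],[0.103,-0.235,-0.235,0,0,0,-0.263]],
])

```text
t: 2.4
position: [0.4315, 0.133, 0.0365]
tcp_rot: [-0.001, 0.31, 0.951, -0.0]
contact_force: [0.6, -0.1, -0.6]
grip_width: 0.0601
gripper_force: 0.0
```

Run:
```python
from h import *
p=optics.grab_frame("wrist");save(p,"w1.png")
s=bot.sense();print(s["position"],s["tcp_rot"],s["grip_width"],s["contact_force"])
for q in ["glass_large_mid"]:
    print([(x["uv"],x["conf"],at_z(p,x["uv"],.0405).round(4)) for x in nets.mark_of(p,q)[:2]])
print(proj(p,(.649,-.0246,.0175)))
```

```text
[0.43028246 0.13315178 0.03396726] [-0.00214815  0.31020163  0.95066776 -0.00106623] 0.060448603291494915 [-2.58378097 -0.90397028 -4.20776496]
[]
(np.float64(273.23420454530816), np.float64(581.6695624729439))
```

View pics/w1.png

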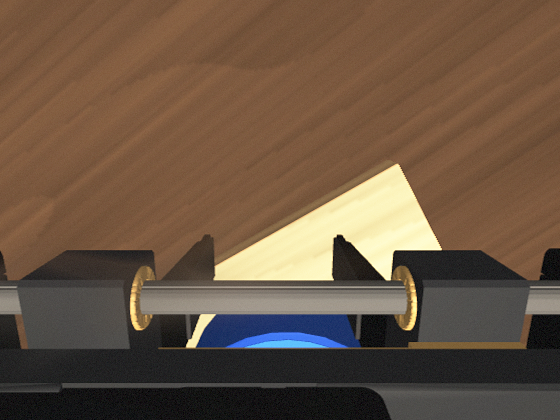

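>>> send_rows([
  [[0,0,0,0,0,0,-0.263],[0,0,0,0,0,0,-0.263],[0,0,-0.016,0,0,0,-0.263],[0,0,-0.016,0,0,0,-0.263]],
])

```text
t: 3.0
position: [0.4311, 0.1347, 0.0261]
tcp_rot: [-0.0, 0.309, 0.951, -0.0]
contact_force: [0.4, 0.1, 0.6]
grip_width: 0.0602
gripper_force: 0.0
```

>>> send_rows([
  [[0.0086,-0.0063,0,0,0,0,-0.263],[0.0172,-0.0126,0,0,0,0,-0.263],[0.0258,-0.0189,0,0,0,0,-0.263],[0.0344,-0.0252,0,0,0,0,-0.263],[0.043,-0.0315,0,0,0,0,-0.263]],
])

```text
t: 3.62
position: [0.4638, 0.1107, 0.0264]
tcp_rot: [-0.0, 0.309, 0.951, 0.0]
contact_force: [-2.8, 2.3, 0.9]
grip_width: 0.0603
gripper_force: 1.6
```

>>> send_rows([
  [[0.0108,-0.0079,0,0,0,0,-0.263],[0.0215,-0.0158,0,0,0,0,-0.263],[0.0323,-0.0236,0,0,0,0,-0.263],[0.043,-0.0315,0,0,0,0,-0.263],[0.0538,-0.0394,0,0,0,0,-0.263]],
])

```text
t: 4.25
position: [0.5044, 0.081, 0.0264]
tcp_rot: [-0.0, 0.309, 0.951, 0.0]
contact_force: [-2.2, 3.2, 2.4]
grip_width: 0.0604
gripper_force: 2.1
```

```bash
cat > f.py <<'E'
from h import *
def meas(nm):
    p=optics.grab_frame("top");save(p,nm)
    hsv=cv2.cvtColor(p["image"],cv2.COLOR_RGB2HSV)
    m=cv2.inRange(hsv,(98,120,60),(125,255,255)); m[:120]=0;m[262:]=0;m[:,:200]=0;m[:,395:]=0
    for c in cv2.findContours(m,cv2.RETR_EXTERNAL,cv2.CHAIN_APPROX_NONE)[0]:
        if cv2.contourArea(c)>200:
            e,ax,_=cv2.fitEllipse(c);print("blue",np.round(e,1),np.round(ax,1),at_z(p,e,.063).round(4),at_z(p,e,.0525).round(4))
    w=((hsv[...,1]<40)&(hsv[...,2]>190)).astype(np.uint8); w[:120]=0;w[262:]=0;w[:,:200]=0;w[:,395:]=0
    n,l,st,ce=cv2.connectedComponentsWithStats(w)
    for i in range(1,n):
        if st[i,4]>40: print("wick",ce[i].round(1),st[i,4],at_z(p,ce[i],.063).round(4),at_z(p,ce[i],.0525).round(4))
    s=bot.sense();print(s["t"],s["position"],s["contact_force"],s["grip_width"]);return p
E
python3 -c "
from f import *
meas('t2.png')"
```

```text
blue [344.8 225. ] [34.  35.2] [ 0.472  -0.1928  0.063 ] [ 0.4732 -0.1945  0.0525]
wick [345.6 224.4] 162 [ 0.4738 -0.1952  0.063 ] [ 0.475  -0.1969  0.0525]
4.3 [0.50563701 0.080451   0.02644798] [ 0.04238911  0.34965461 -0.04482173] 0.06010826831493983
```

>>> send_rows([
  [[0.0108,-0.0079,0,0,0,0,-0.263],[0.0215,-0.0158,0,0,0,0,-0.263],[0.0323,-0.0236,0,0,0,0,-0.263],[0.043,-0.0315,0,0,0,0,-0.263],[0.0538,-0.0394,0,0,0,0,-0.263]],
])

```text
t: 4.92
position: [0.5447, 0.0515, 0.0264]
tcp_rot: [-0.0, 0.309, 0.951, 0.0]
contact_force: [-3.1, 2.9, 3.0]
grip_width: 0.0599
gripper_force: 2.4
```

>>> send_rows([
  [[0.0108,-0.0079,0,0,0,0,-0.263],[0.0215,-0.0158,0,0,0,0,-0.263],[0.0323,-0.0236,0,0,0,0,-0.263],[0.0376,-0.0276,0,0,0,0,-0.263],[0.043,-0.0315,0,0,0,0,-0.263]],
])

```text
t: 5.55
position: [0.5766, 0.0281, 0.0264]
tcp_rot: [-0.0, 0.309, 0.951, 0.0]
contact_force: [-3.1, 1.2, 3.2]
grip_width: 0.0603
gripper_force: 2.5
```

```bash
python3 -c "
from f import *
meas('t3.png')
p=optics.grab_frame('scene');s=p['image'][180:300,210:410];cv2.imwrite('pics/s3.png',cv2.resize(s[...,::-1],None,fx=4,fy=4,interpolation=2))
"
```

```text
blue [344.8 225. ] [34.  35.2] [ 0.472  -0.1928  0.063 ] [ 0.4732 -0.1945  0.0525]
wick [345.6 224.4] 161 [ 0.4738 -0.1951  0.063 ] [ 0.475  -0.1968  0.0525]
5.6 [0.57716582 0.02783434 0.026463  ] [-1.37560136  1.22893562  1.94622732] 0.059680593604234174
```

View pics/s3.png

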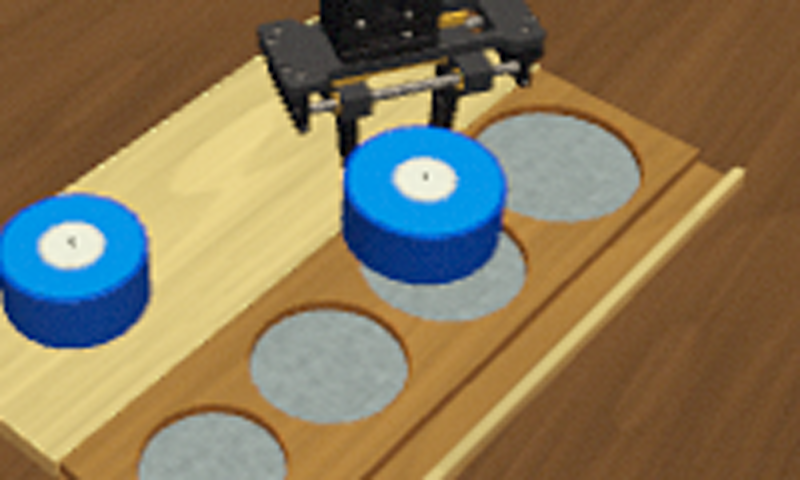

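>>> send_rows([
  [[0.0054,-0.004,0,0,0,0,-0.263],[0.0108,-0.0079,0,0,0,0,-0.263],[0.0162,-0.0119,0,0,0,0,-0.263],[0.0215,-0.0158,0,0,0,0,-0.263],[0.026,-0.019,0,0,0,0,-0.263]],
])

```text
t: 6.28
position: [0.5964, 0.0139, 0.0265]
tcp_rot: [0.0, 0.309, 0.951, 0.0]
contact_force: [-2.6, 4.3, 3.6]
grip_width: 0.0603
gripper_force: 3.0
```

```bash
cat >> f.py <<'E'
def scn(nm=None):
    p=optics.grab_frame("scene");C=cloud(p)
    hsv=cv2.cvtColor(p["image"],cv2.COLOR_RGB2HSV)
    w=((hsv[...,1]<60)&(hsv[...,2]>180)).astype(np.uint8);w[:175]=0;w[300:]=0;w[:,:210]=0;w[:,400:]=0
    n,l,st,ce=cv2.connectedComponentsWithStats(w)
    for i in range(1,n):
        if 25<st[i,4]<400: print("scene wick",ce[i].round(1),st[i,4],"z",np.median(C[l==i][:,2]).round(4),at_z(p,ce[i],.063).round(4),at_z(p,ce[i],.0525).round(4))
    b=cv2.inRange(hsv,(98,180,190),(125,255,255));b[:160]=0;b[300:]=0;b[:,:210]=0;b[:,400:]=0
    b=cv2.morphologyEx(b|w*255,cv2.MORPH_CLOSE,np.ones((3,3)))
    n,l,st,ce=cv2.connectedComponentsWithStats(b)
    for i in range(1,n):
        if st[i,4]>400:
            X=C[cv2.erode((l==i).astype(np.uint8),np.ones((5,5)))>0]
            A=np.c_[X[:,:2]-X[:,:2].mean(0),np.ones(len(X))];k=np.linalg.lstsq(A,X[:,2],rcond=None)[0]
            print("top face",ce[i].round(1),"mean",X.mean(0).round(4),"slope",k[:2].round(3))
    if nm: save(p,nm)
    return p
E
python3 -c "
from f import *
scn('s4.png');s=bot.sense();print(s['position'],s['contact_force'])
"
```

```text
scene wick [320.3 231.7] 145 z 0.0611 [ 0.6459 -0.0232  0.063 ] [ 0.6408 -0.0135  0.0525]
scene wick [227.4 240.9] 144 z 0.0648 [ 0.4726 -0.192   0.063 ] [ 0.465  -0.1847  0.0525]
top face [320.2 232.6] mean [ 0.6474 -0.0263  0.0635] slope [ 0.245 -0.757]
top face [227.7 241.6] mean [ 0.4767 -0.1955  0.0658] slope [ 0.529 -0.501]
[0.59694088 0.01355572 0.02648677] [ 0.15400801  0.50472266 -0.74903276]
```

>>> send_rows([
  [[0.0015,0.0005,0,0,0,0,-0.263],[0.003,0.001,0,0,0,0,-0.263],[0.0045,0.001,0,0,0,0,-0.263],[0.006,0.001,0,0,0,0,-0.263]],
])

```text
t: 6.82
position: [0.6004, 0.0148, 0.0263]
tcp_rot: [-0.0, 0.309, 0.951, -0.0]
contact_force: [-2.1, 0.6, -1.3]
grip_width: 0.0601
gripper_force: 0.9
```

```bash
python3 -c "
from f import *
p=scn('s5.png');s=bot.sense();print(s['position'],s['contact_force'])
cv2.imwrite('pics/s5c.png',cv2.resize(p['image'][180:300,210:410][...,::-1],None,fx=4,fy=4,interpolation=2))
"
```

```text
scene wick [321.4 232.6] 147 z 0.0599 [ 0.6502 -0.0244  0.063 ] [ 0.6451 -0.0147  0.0525]
scene wick [227.4 240.9] 144 z 0.0646 [ 0.4726 -0.192   0.063 ] [ 0.465  -0.1847  0.0525]
top face [321.4 233.4] mean [ 0.6518 -0.0275  0.0639] slope [ 0.275 -0.787]
top face [227.7 241.6] mean [ 0.4786 -0.1971  0.0684] slope [ 0.647 -0.614]
[0.60062884 0.01479176 0.02632542] [-1.80421399 -0.08920754 -1.45440879]
```

View pics/s5c.png

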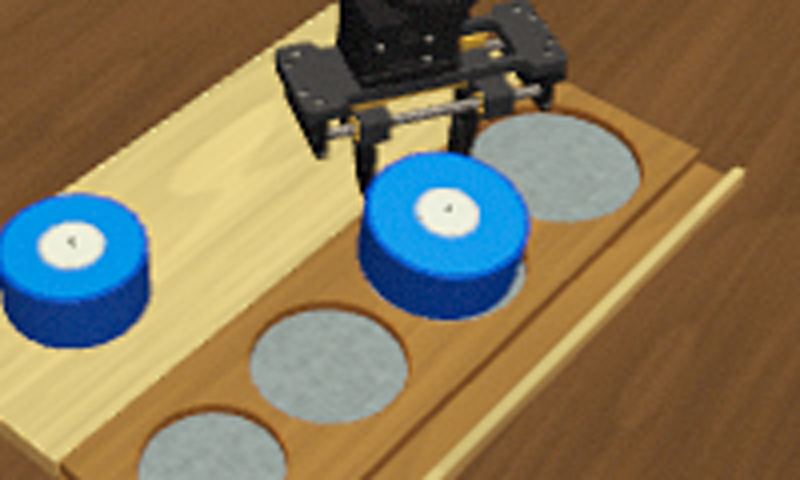

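>>> send_rows([
  [[0.002,0.001,0,0,0,0,-0.263],[0.004,0.002,0,0,0,0,-0.263],[0.005,0.003,0,0,0,0,-0.263],[0.006,0.004,0,0,0,0,-0.263]],
])

```text
t: 7.38
position: [0.6049, 0.0177, 0.0264]
tcp_rot: [-0.0, 0.309, 0.951, -0.0]
contact_force: [-3.5, -2.4, -0.4]
grip_width: 0.0599
gripper_force: 1.3
```

```bash
python3 -c "
from f import *
p=scn('s6.png');s=bot.sense();print(s['position'],s['contact_force'])
cv2.imwrite('pics/s6c.png',cv2.resize(p['image'][180:300,210:410][...,::-1],None,fx=4,fy=4,interpolation=2))
"
```

```text
scene wick [322.1 233.5] 143 z 0.0586 [ 0.6535 -0.0261  0.063 ] [ 0.6485 -0.0165  0.0525]
scene wick [227.4 240.9] 144 z 0.0647 [ 0.4726 -0.192   0.063 ] [ 0.465  -0.1847  0.0525]
top face [322.2 234.4] mean [ 0.6539 -0.026   0.0601] slope [ 0.278 -0.677]
top face [227.7 241.6] mean [ 0.4787 -0.1973  0.0685] slope [ 0.647 -0.611]
[0.60499768 0.01780645 0.02638572] [-2.47610464 -1.33107782 -0.07358614]
```

View pics/s6c.png

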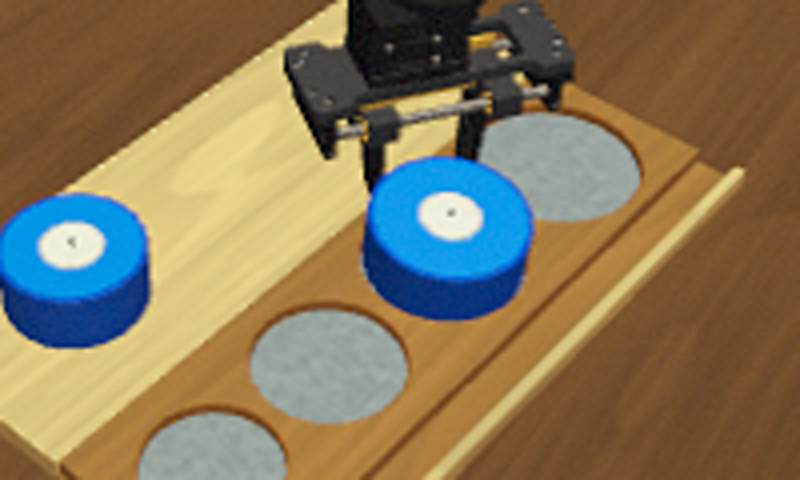

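>>> send_rows([
  [[-0.009,0.006,0,0,0,0,-0.263],[-0.009,0.006,0.04,0,0,0,-0.263],[-0.009,0.006,0.07,0,0,0,-0.263],[0.061,-0.0565,0.07,0,0,0,-0.263],[0.061,-0.0565,0.07,0,0,0,-0.263]],
])

```text
t: 8.05
position: [0.653, -0.0264, 0.0795]
tcp_rot: [0.002, 0.31, 0.951, 0.0]
contact_force: [-1.0, 0.7, 0.1]
grip_width: 0.0598
gripper_force: 0.0
```

```bash
python3 -c "
from f import *
p=scn('s7.png');s=bot.sense();print(s['position'],s['contact_force'])
"
```

```text
scene wick [321.8 233.7] 145 z 0.0584 [ 0.6531 -0.0273  0.063 ] [ 0.6481 -0.0176  0.0525]
scene wick [227.4 240.9] 144 z 0.0648 [ 0.4726 -0.192   0.063 ] [ 0.465  -0.1847  0.0525]
top face [322.  235.4] mean [ 0.6581 -0.03    0.061 ] slope [ 0.399 -0.722]
top face [227.6 241.6] mean [ 0.4786 -0.1972  0.0684] slope [ 0.646 -0.612]
[ 0.65204642 -0.02591469  0.07893915] [-1.0637691   0.35324449  0.51447812]
```

>>> send_rows([
  [[0,0,-0.007,0,0,0,-0.263],[0,0,-0.013,0,0,0,-0.263],[0,0,-0.017,0,0,0,-0.263],[0,0,-0.02,0,0,0,-0.263],[0,0,-0.023,0,0,0,-0.263]],
])

```text
t: 8.72
position: [0.6507, -0.0245, 0.0615]
tcp_rot: [0.0, 0.309, 0.951, 0.0]
contact_force: [0.5, 0.2, 0.6]
grip_width: 0.06
gripper_force: 0.0
```

>>> send_rows([
  [[0,0,-0.0015,0,0,0,-0.263],[0,0,-0.003,0,0,0,-0.263]],
])

```text
t: 8.98
position: [0.6508, -0.0246, 0.0594]
tcp_rot: [0.0, 0.309, 0.951, 0.0]
contact_force: [-0.5, -0.5, -0.2]
grip_width: 0.0599
gripper_force: 0.0
```

>>> send_rows([
  [[0,0,-0.0015,0,0,0,-0.263],[0,0,-0.003,0,0,0,-0.263]],
])

```text
t: 9.22
position: [0.6509, -0.0245, 0.0573]
tcp_rot: [0.0, 0.309, 0.951, 0.0]
contact_force: [0.0, 2.4, 5.4]
grip_width: 0.06
gripper_force: 2.6
```

>>> send_rows([
  [[0,0,-0.001,0,0,0,-0.263],[0,0,-0.002,0,0,0,-0.263]],
])

```text
t: 9.48
position: [0.6507, -0.0247, 0.0556]
tcp_rot: [-0.0, 0.309, 0.951, -0.0]
contact_force: [0.7, -0.4, 0.2]
grip_width: 0.06
gripper_force: 0.0
```

>>> send_rows([
  [[0,0,-0.001,0,0,0,-0.263],[0,0,-0.002,0,0,0,-0.263]],
])

```text
t: 9.72
position: [0.6508, -0.0247, 0.054]
tcp_rot: [-0.0, 0.309, 0.951, 0.0]
contact_force: [-0.5, -0.5, 1.2]
grip_width: 0.0605
gripper_force: 0.0
```

>>> send_rows([
  [[0,0,-0.001,0,0,0,-0.263],[0,0,-0.002,0,0,0,-0.263]],
])

```text
t: 9.98
position: [0.6508, -0.0246, 0.0528]
tcp_rot: [0.0, 0.309, 0.951, 0.0]
contact_force: [-2.7, 0.1, 7.1]
grip_width: 0.0602
gripper_force: 3.8
```

>>> send_rows([
  [[0,0,0.08,0,0,0,-0.263],[-0.06,-0.06,0.1,0,0,0.089,-0.263],[-0.13,-0.12,0.1,0,0,0.178,-0.263],[-0.2,-0.17,0.1,0,0,0.267,-0.263],[-0.26,-0.21,0.1,0,0,0.356,-0.263]],
])

```text
t: 10.6
position: [0.4614, -0.1785, 0.1279]
tcp_rot: [0.0, -0.054, 0.999, -0.0]
contact_force: [1.0, -1.1, 0.5]
grip_width: 0.0601
gripper_force: 0.0
```

>>> send_rows([
  [[-0.0655,-0.0455,0,0,0,0.089,-0.263],[-0.0655,-0.0455,0,0,0,0.091,-0.263],[-0.0655,-0.0455,-0.06,0,0,0.091,-0.263],[-0.0655,-0.0455,-0.1,0,0,0.091,-0.263],[-0.0655,-0.0455,-0.1,0,0,0.091,-0.263]],
])

```text
t: 11.22
position: [0.4137, -0.211, 0.0514]
tcp_rot: [-0.001, -0.145, 0.989, 0.001]
contact_force: [-0.2, -0.2, 0.3]
grip_width: 0.0599
gripper_force: 0.0
```

```bash
python3 -c "
from f import *
meas('t8.png');p=scn();s=bot.sense();print(R.from_quat(np.array(s['tcp_rot'])[[1,2,3,0]]).as_matrix()[:,1])
"
```

```text
blue [340.4 220.4] [21.3 30.5] [ 0.4848 -0.1809  0.063 ] [ 0.4861 -0.1824  0.0525]
blue [283.7 163.8] [37.2 38.6] [ 0.6424 -0.0225  0.063 ] [ 0.645  -0.0228  0.0525]
wick [283.7 162.5] 150 [ 0.6463 -0.0226  0.063 ] [ 0.6489 -0.0229  0.0525]
wick [342.9 222.7] 79 [ 0.4784 -0.1878  0.063 ] [ 0.4797 -0.1894  0.0525]
11.275 [ 0.41416963 -0.21133623  0.05250012] [-0.28707985  0.03790367  0.02433992] 0.06007160776938905
scene wick [321.4 234.1] 137 z 0.0538 [ 0.653 -0.029  0.063] [ 0.648  -0.0194  0.0525]
scene wick [227.4 240.9] 144 z 0.0648 [ 0.4726 -0.192   0.063 ] [ 0.465  -0.1847  0.0525]
top face [321.3 235. ] mean [ 0.6504 -0.0243  0.0548] slope [ 0.274 -0.563]
top face [227.6 241.6] mean [ 0.4776 -0.1964  0.0671] slope [ 0.615 -0.578]
[-2.87586435e-01  9.57754686e-01 -6.77566909e-05]
```

>>> send_rows([
  [[0,0,0,0,0,0,-0.263],[0,0,0,0,0,0,-0.263],[0,0,-0.018,0,0,0,-0.263],[0,0,-0.035,0,0,0,-0.263],[0,0,-0.035,0,0,0,-0.263]],
])

```text
t: 11.95
position: [0.4133, -0.2114, 0.0251]
tcp_rot: [-0.001, -0.145, 0.989, 0.001]
contact_force: [-1.2, 0.5, 1.3]
grip_width: 0.0598
gripper_force: 0.0
```

>>> send_rows([
  [[0.0102,0.0032,0.001,0,0,0,-0.263],[0.0204,0.0063,0.001,0,0,0,-0.263],[0.0306,0.0095,0.001,0,0,0,-0.263],[0.0408,0.0127,0.001,0,0,0,-0.263],[0.051,0.0159,0.001,0,0,0,-0.263]],
])

```text
t: 12.58
position: [0.4525, -0.1996, 0.0273]
tcp_rot: [-0.0, -0.145, 0.989, 0.0]
contact_force: [-5.6, -1.2, 2.5]
grip_width: 0.06
gripper_force: 2.3
```

>>> send_rows([
  [[0.0127,0.004,0,0,0,0,-0.263],[0.0255,0.0079,0,0,0,0,-0.263],[0.0382,0.0119,0,0,0,0,-0.263],[0.0509,0.0158,0,0,0,0,-0.263],[0.0637,0.0198,0,0,0,0,-0.263]],
])

```text
t: 13.2
position: [0.5002, -0.1847, 0.0273]
tcp_rot: [-0.0, -0.145, 0.989, 0.0]
contact_force: [-5.5, -2.0, 3.5]
grip_width: 0.0603
gripper_force: 2.4
```

>>> send_rows([
  [[0.0127,0.004,0,0,0,0,-0.263],[0.0255,0.0079,0,0,0,0,-0.263],[0.0382,0.0119,0,0,0,0,-0.263],[0.0509,0.0158,0,0,0,0,-0.263],[0.0637,0.0198,0,0,0,0,-0.263]],
])

```text
t: 13.82
position: [0.548, -0.1698, 0.0273]
tcp_rot: [-0.0, -0.145, 0.989, 0.0]
contact_force: [-5.2, -1.6, 2.4]
grip_width: 0.0601
gripper_force: 2.8
```

```bash
python3 -c "
from f import *
scn();s=bot.sense();print(s['position'],s['contact_force'])
"
```

```text
scene wick [321.4 234.1] 137 z 0.0539 [ 0.653 -0.029  0.063] [ 0.648  -0.0194  0.0525]
scene wick [273.9 253.3] 162 z 0.0643 [ 0.5937 -0.1563  0.063 ] [ 0.5879 -0.1485  0.0525]
top face [321.3 235. ] mean [ 0.6501 -0.0235  0.0539] slope [ 0.003 -0.003]
top face [275.1 254.6] mean [ 0.6017 -0.1612  0.0681] slope [ 0.633 -0.698]
[ 0.54921561 -0.16963111  0.02732916] [-1.18052143  1.23714915 -0.01326398]
```

>>> send_rows([
  [[0.0075,0.003,0,0,0,0,-0.263],[0.015,0.006,0,0,0,0,-0.263],[0.0225,0.009,0,0,0,0,-0.263],[0.03,0.012,0,0,0,0,-0.263],[0.0375,0.015,0,0,0,0,-0.263]],
])

```text
t: 14.5
position: [0.576, -0.1587, 0.0272]
tcp_rot: [-0.0, -0.145, 0.989, 0.0]
contact_force: [-5.3, -1.8, 3.3]
grip_width: 0.0599
gripper_force: 2.9
```

>>> send_rows([
  [[0.0045,0.002,0,0,0,0,-0.263],[0.009,0.0035,0,0,0,0,-0.263],[0.0135,0.005,0,0,0,0,-0.263],[0.018,0.0065,0,0,0,0,-0.263]],
])

```text
t: 15.0
position: [0.5896, -0.1538, 0.0269]
tcp_rot: [-0.0, -0.145, 0.989, 0.0]
contact_force: [-3.0, -1.3, -2.3]
grip_width: 0.0598
gripper_force: 1.2
```

```bash
python3 -c "
from f import *
p=scn();s=bot.sense();print(s['position'],s['contact_force'])
cv2.imwrite('pics/s9c.png',cv2.resize(p['image'][180:300,210:410][...,::-1],None,fx=4,fy=4,interpolation=2))
"
```

```text
scene wick [321.4 234.1] 137 z 0.054 [ 0.653 -0.029  0.063] [ 0.648  -0.0194  0.0525]
scene wick [292.6 258.4] 163 z 0.0593 [ 0.6407 -0.1429  0.063 ] [ 0.6355 -0.135   0.0525]
top face [321.4 235. ] mean [ 0.6517 -0.0266  0.0572] slope [ 0.357 -0.742]
top face [293.8 259.8] mean [ 0.6465 -0.146   0.065 ] slope [ 0.514 -0.858]
[ 0.59003358 -0.15376315  0.02697998] [-0.54298233  0.6648317  -0.8024452 ]
```

View pics/s9c.png

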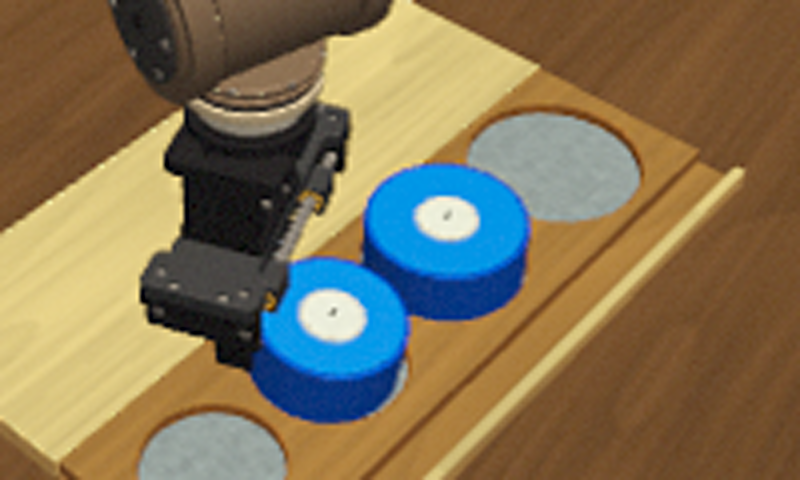

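The small holder sits tilted in well1 at about (333,315), with a gray sliver showing at its right edge (402,375). It needs a few more mm in +x and +y.

>>> send_rows([
  [[0.002,0.0007,0,0,0,0,-0.263],[0.004,0.0013,0,0,0,0,-0.263],[0.0055,0.002,0,0,0,0,-0.263],[0.0065,0.0025,0,0,0,0,-0.263]],
])

```text
t: 15.55
position: [0.5934, -0.1523, 0.0271]
tcp_rot: [-0.001, -0.145, 0.989, 0.0]
contact_force: [-9.2, -5.6, 2.3]
grip_width: 0.0598
gripper_force: 5.1
```

```bash
python3 -c "
from f import *
p=scn();s=bot.sense();print(s['position'],s['contact_force'])
"
```

```text
scene wick [321.4 234.1] 137 z 0.0538 [ 0.653 -0.029  0.063] [ 0.648  -0.0194  0.0525]
scene wick [292.7 259.8] 165 z 0.054 [ 0.6437 -0.1466  0.063 ] [ 0.6385 -0.1387  0.0525]
top face [321.4 235. ] mean [ 0.6524 -0.0275  0.0583] slope [ 0.38  -0.766]
top face [294.4 261.2] mean [ 0.6449 -0.1407  0.0538] slope [ 0.002 -0.002]
[ 0.59340635 -0.15227028  0.02710708] [-5.99990674 -3.82573924  1.64206153]
```

Seated and level (z 0.054, slope 0.002). I'll retreat, rise, and look once more.

>>> send_rows([
  [[-0.012,-0.004,0,0,0,0,-0.263],[-0.02,-0.006,0,0,0,0,-0.263],[-0.02,-0.006,0.07,0,0,0,-0.263],[-0.1,-0.03,0.15,0,0,0,-0.263],[-0.18,-0.05,0.2,0,0,0,-0.263]],
])

```text
t: 16.23
position: [0.4852, -0.1828, 0.1597]
tcp_rot: [0.001, -0.146, 0.989, -0.0]
contact_force: [0.7, -1.2, 0.7]
grip_width: 0.0602
gripper_force: 0.0
```

>>> send_rows([
  [[0,0,0.05,0,0,0,-0.263],[0,0,0.05,0,0,0,-0.263],[0,0,0.05,0,0,0,-0.263]],
])

```text
t: 16.6
position: [0.4858, -0.1824, 0.1953]
tcp_rot: [0.0, -0.145, 0.989, 0.0]
contact_force: [-0.9, -0.1, -0.1]
grip_width: 0.06
gripper_force: 0.0
```

```bash
python3 -c "
from f import *
meas('tF.png');p=scn();C=cloud(p)
for n,(x,y,r) in dict(small=(.6385,-.1417,.04),large=(.6495,-.0235,.045)).items():
    m=(np.hypot(C[...,0]-x,C[...,1]-y)<r)&(C[...,2]>.04);X=C[m]
    k=np.linalg.lstsq(np.c_[X[:,:2]-X[:,:2].mean(0),np.ones(len(X))],X[:,2],rcond=None)[0];print(n,len(X),k.round(4))
cv2.imwrite('pics/sF.png',cv2.resize(p['image'][130:360,130:410][...,::-1],None,fx=2.5,fy=2.5,interpolation=2))
"
```

```text
blue [325.2 167.9] [33.2 35.2] [ 0.6326 -0.1392  0.063 ] [ 0.6351 -0.1405  0.0525]
blue [283.7 163.9] [37.2 38.6] [ 0.6423 -0.0226  0.063 ] [ 0.6449 -0.0228  0.0525]
wick [283.7 162.5] 150 [ 0.6463 -0.0226  0.063 ] [ 0.6489 -0.0229  0.0525]
wick [325.8 166.3] 150 [ 0.637  -0.1408  0.063 ] [ 0.6396 -0.1421  0.0525]
16.65 [ 0.48579011 -0.18232959  0.19482922] [-0.04319639  0.70273158 -0.41431921] 0.060256947887560135
scene wick [321.4 234.1] 137 z 0.0539 [ 0.653 -0.029  0.063] [ 0.648  -0.0194  0.0525]
scene wick [292.7 259.8] 165 z 0.0541 [ 0.6437 -0.1466  0.063 ] [ 0.6385 -0.1387  0.0525]
top face [321.4 235. ] mean [ 0.6511 -0.0253  0.056 ] slope [ 0.338 -0.683]
top face [292.6 260.7] mean [ 0.644  -0.1474  0.061 ] slope [ 0.547 -0.865]
small 619 [0.0003 0.0051 0.0538]
large 650 [0.0014 0.0039 0.0537]
```

View pics/sF.png

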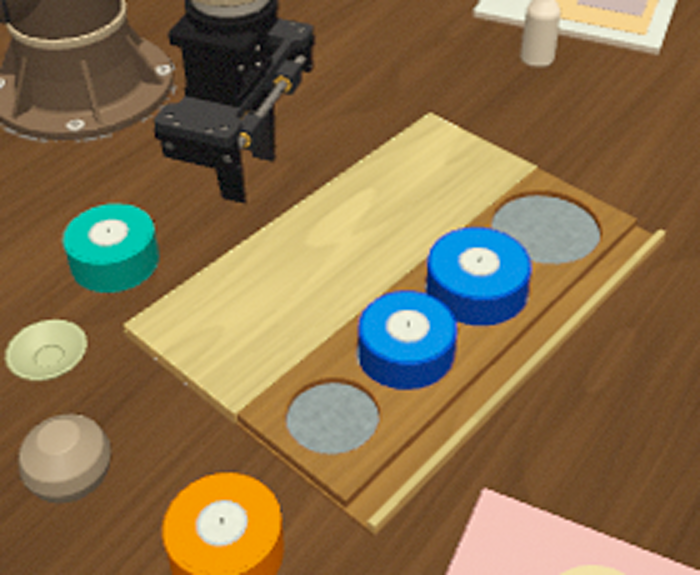

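Both holders are flat in their wells, at (407,325) and (479,261) in the crop, with tops at z 0.054 and slopes under 0.006. The gripper is clear.

```bash
python3 -c "
from h import *
print(bot.job_done())"
```

```text
the job is handed in; nothing more can be done
None
```

Both blue holders are seated level in their wells, the smaller in the second and the larger in the third, and the job is handed in at about 17 s of the 72 s; the hand-in gave no verdict back.

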